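# Draw out the tray of chisel blanks

### The job

First push the yellow-lipped offcut tray, which was left standing out, fully home into its rack; then slide the tin of marking sticks aside along the bench, out of the blue-lipped tray's path; then hook a fingertip behind the blue lip and draw that tray of chisel blanks out to its stop. Nothing is to be gripped, lifted or tipped: only push the tin, work the blue tray from behind its lip without pressing on the front of it, and leave the blue tray shut until the tin is out of the way. Keep the blanks in their tray and leave everything else where it is.

Things in the scene. Friction and masses are not known exactly. Their poses are not given: they have to be found in the camera images.
- rack: Low fixed dark steel rack, 310 mm wide, 225 deep, roof 62 mm above the bench; on the roof's rear, from 130 mm behind the front, a grey firebrick with punches lying on it, top at 126 mm. Origin: middle of the front face, bench level; x points into the rack, y left along the front, z up. Two trays slide out along -x, centred at y = +70 and -70 mm, either one on either side.
- blue_lip (a point): Middle of the top edge of the blue upright lip (110 mm wide, 10 mm thick, 6 to 50 mm above the bench) at the front end of the tray of chisel blanks; axes as the rack's. The lip's front and rear faces are 5 mm either side of this point. Tray shut, the rack's front is 75 mm behind this point.
- blue_well (a point): Centre of the floor of the open finger well behind the blue lip, 39 mm behind point blue_lip and 10 mm above the bench; moves with the tray. The well is 68 mm long (from the lip's rear face to a cross wall) and 102 mm wide; its side and cross walls reach 30 mm above the bench. Tray shut, the well lies in front of the rack, open from above.
- blue_tray (a joint): How far the blue-lipped tray is out, in m along the rack's -x: 0 fully home (lip 75 mm in front of the rack's front), 0.13 at its stop, fully out. Starts nearly shut. Slides against about 2.5 N of friction and stays where it is left.
- blue_face: Front skin (4 mm thick, 110 mm wide, 6 to 50 mm above the bench) of the blue lip, moving with the tray; origin at bench level in the middle of the skin. Not to be pressed once the tray is being drawn: the lip is hooked from behind, not pinched.
- yellow_lip (a point): Middle of the top edge of the yellow-painted upright lip (110 mm wide, 10 mm thick, from 6 to 50 mm above the bench) at the front end of the offcut tray; axes as the rack's; the point is 5 mm behind the lip's front face.
- yellow_tray (a joint): How far the yellow-lipped tray is out, in m along the rack's -x: 0 fully home against its inner stop (lip 75 mm in front of the rack's front), 0.13 fully out. Starts 50 to 110 mm out. Slides against about 2.5 N of friction and stays where it is left.
- tin_center (a point): Centre of an open round white tin with a brass rim, diameter 72 mm, 50 mm high, about 0.28 kg, with wooden marking sticks in it; the point is on its axis, 25 mm above its underside. It stands loose on the bench in front of the blue lip, in the way of that tray.
- blank0: Dark steel chisel blank, 148 mm long, 11 mm wide and 10 mm thick with an 18 mm wide flat tip, lying lengthwise in the blue tray behind its cross wall, under the rack's roof at the start. Origin in its underside.
- blank1: Dark steel chisel blank, 148 mm long, 11 mm wide and 10 mm thick with an 18 mm wide flat tip, lying lengthwise in the blue tray behind its cross wall, under the rack's roof at the start. Origin in its underside.
- blank2: Dark steel chisel blank, 148 mm long, 11 mm wide and 10 mm thick with an 18 mm wide flat tip, lying lengthwise in the blue tray behind its cross wall, under the rack's roof at the start. Origin in its underside.
- flux_jar: Bystander: amber jar with a steel cap, 60 mm across, 85 mm high, standing on the bench in front of the rack and to its left. Origin at the centre of its underside.
- swage_block: Bystander: bright steel cylinder 50 mm across, 60 mm high, standing on the bench in front of the rack and to its right. Origin at the centre of its underside.
- hammer: Bystander: hammer, 280 mm long, lying on the bench on the left.
- file_brush: Bystander: hand brush lying on the bench on the right.
- collar: Bystander: brass collar, 48 mm across, 26 mm high, lying flat on the bench near the robot on the left.
- drift: Bystander: steel block 45 by 32 by 30 mm on the bench near the robot on the right.

How it is judged:
On the way, in this order (a step that is already met when the one before it is completed fails the run):
1. the yellow-lipped tray is fully home, the blue one still shut (value of joint yellow_tray below 0.01 m and value of joint blue_tray below 0.02 m), for 0.2 s.
2. the tin stands upright, clear of the blue tray's path, the blue tray still shut (all of step 1 and (y of tin_center in the frame of blue_lip above 0.09 m or y of tin_center in the frame of blue_lip below -0.09 m or x of tin_center in the frame of rack below -0.245 m) and height (world z) of tin_center below 0.032 m and angle between tin_center's own z axis and vertical below 0.1 rad), for 0.2 s.
3. the blue-lipped tray is drawn out to its stop (value of joint blue_tray above 0.12 m and value of joint yellow_tray below 0.01 m and (y of tin_center in the frame of blue_lip above 0.09 m or y of tin_center in the frame of blue_lip below -0.09 m or x of tin_center in the frame of rack below -0.245 m)), for 0.2 s.
At the end, for the whole second after the job is handed in: Blue tray at least 120 mm out of 130, yellow tray within 10 mm of home; tin upright and at rest on the bench, its centre over 90 mm from the blue tray's centre line or over 245 mm in front of the rack; the three blanks at rest in the blue tray (all of step 3 and height (world z) of tin_center below 0.032 m and angle between tin_center's own z axis and vertical below 0.1 rad and linear speed of each of tin, blank0, blank1, blank2 below 0.01 m/s and height (world z) of each of blank0, blank1, blank2 below 0.02 m and x of blank0 in the frame of blue_lip between 0.07 and 0.28 m and x of blank1 in the frame of blue_lip between 0.07 and 0.28 m and x of blank2 in the frame of blue_lip between 0.07 and 0.28 m); the robot touches nothing.
It fails at once if the tin is lifted (over 12 mm) or tipped (height (world z) of tin_center above 0.037 m or angle between tin_center's own z axis and vertical above 0.3 rad).
It fails at once if a chisel blank is lifted (height (world z) of any of blank0, blank1, blank2 above 0.03 m).
It fails at once if the front of the blue lip is pressed by the fingers (over 2 N) once the tray is more than 25 mm out: pinched, not hooked (contact force between the fingers and blue_face above 2 N and value of joint blue_tray above 0.025 m).
It fails at once if a bystander is moved by more than 20 mm (distance of any of flux_jar, swage_block, hammer, file_brush, collar, drift from where it was at the start of the episode above 0.02 m).
It also fails if it takes over 64 s, if anything falls off the work surface, if the arm or the gripper's body presses on something with over 40 N, if the wrist force passes 120 N, or if a joint passes its speed limit or range.

### The arm

A 6-joint arm with a two-finger parallel gripper is mounted at the origin on the work surface. World frame = base frame: x ahead of the robot, y to its left, z up, the work surface at z = 0. Lengths are in m, angles in rad, forces in N, time in s.
With the tool pointing down it reaches from about 0.35 to 0.775 m from the base axis. Payload 5.5 kg.
Tool frame: the origin (TCP) lies midway between the tips of the shut fingers; the grasp point (between the pads) lies 19 mm behind it; z points along the fingers, y is the line along which they close (so a half turn about z gives the same grasp; the last joint's range is limited). The gripper opens to 85 mm and grips with 20 to 120 N. Pads are 22 mm wide; open, the fingers measure 114 mm over their backs; the gripper's body (76 mm by 85 mm) begins 54 mm behind the grasp point. The pads swing forward as they close: fully open they stand 13 mm farther back than shut.
Start: joints at [-1.273, 0.313, 0.046, 1.304, 0, 1.431], TCP at [0.244, -0.521, 0.231] pointing down, gripper open.
Joint ranges: [-2.76, 2.76], [-0.86, 1.69], [-1.03, 1.26], [-2.2, 2.34], [-1.47, 1.5], [-3.14, 3.14]. Speed limits (rad/s): [2.57, 2.57, 3.14, 3.14, 3.14, 3.14].

### API

Orientations are given as a unit quaternion [w, x, y, z].
In Python, from workcell import env gives the robot as it stands.
- The arm moves only by the tool move_arm, never from a script. Its argument "targets" is a list of rows, each a list of 3 entries, a list of its own where there are three numbers: the shift along the tool's x, y, z in mm, then the turn, a rotation vector about the tool's x, y, z in units of 10 degrees (1.0 is 10 degrees), then the closure, from -1 (fully open) to 1 (shut). In form: [[[dx, dy, dz], [ax, ay, az], gripper], ...]. A call has 1 to 5 rows; each row is the pose to reach, as a shift and turn from the pose commanded when the call began, along the tool's axes at that moment; what a row does not reach only later rows make up. A row lasts 1/8 s, in which the tool goes at most 62.5 mm and 10.7 degrees, less where a joint would pass 70% of its speed; a pose out of reach is approached as far as the arm can. A call with a gripper value outside its range is refused whole. The fingers move at their own pace and stop on an object; "squeeze" is the grip in N (left out, the last holds). Time passes only in rows, so rows that repeat a pose let the fingers close. It gives the time, the measured TCP pose, the force, the opening and the grip force at its end, in the units of the state.
- env.get_state(): the state, without advancing time (a new reading comes with each control period).
- env.read_camera(name): name is "side" or "top" or "wrist"; returns a dict with "pixels" (384x512x3 uint8, red, green, blue), "fovy" (degrees; the focal length in pixels is half the picture's height over the tangent of half this angle, whatever the lens; pixels are square), "cx", "cy" (the principal point, pixels), "extrinsics" (4x4, takes a point from world to camera coordinates); the wrist camera has in their place "mount" (4x4, takes a point from camera to tool coordinates, whose origin is the TCP and whose axes are the flange's). Camera axes: x right, y up, looking along -z (the intrinsics and any distortion apply to the point x, -y, -z); pixel columns grow to the right and rows downward; lengths in m; the calibration is good to about 2 mm. A picture is of the moment at which its call begins: read the wrist's pose just before it. There is no depth.
- env.hand_in(): hands the job in; it is judged then, once.
Trained networks look in a picture, given as the dict that the camera call returned (one of the last four; its "shot" number tells which), for a name from the list of things; names that differ only in an ending like _2 or _b are one class to them, and where a whole thing is asked for, a point or a joint stands for the part that bears it (a point fixed in the world has none). Each returns a list of dicts, best first, with "confidence" (0 to 1); they miss things now and then, are a little off and sometimes report something else, mostly with a low value. They report only what shows in the picture. A call takes as long as a camera call.
- env.spot_in(thing, picture): "centre" ([x, y, z] in m, in world coordinates, good to about 4 mm: the middle of the surface that is visible of it).
- env.regions_of(thing, picture): "mask" (384x512 bool, what is visible of it).
- env.landmark_of(thing, picture): "centre" ([x, y, z] in m, in world coordinates, good to about 4 mm: a listed point, or the origin of a listed thing).
The state is a dict: "clock": time; "joint_pos": joint angles; "qvel": joint speeds; "tau": joint torques, N m; "tcp_pos": TCP position; "orientation": TCP orientation; "wrist_force": force on the tool from outside, world axes, zero at the start; "ft_torque": the same for the moment, N m; "finger_gap": finger opening in m; "grip_force": force on a finger pad.
Only numpy, scipy, OpenCV 4.12 (cv2) and the standard library are available. Lean on these libraries where they do the work, as an engineer would, in place of code of your own. Each camera call takes 0.05 s, during which the arm holds its last target. There are 200 camera calls.

## Working session

There is one attempt and no reset: what is moved stays moved. The work goes in short steps, Python scripts to look and compute and a tool call to move; the robot and the scene stay as the last step left them, time stands still between calls to the robot, and variables do not carry over. Pictures are saved under pics/ and viewed, at most 10 in all, crops included, and the job is handed in when it is done.

Besides the shell and the picture viewer there is one more tool, called after "Call:" as a command line: name --argument value ..., lists and objects as JSON in quotes. move_arm: Moves the arm, as the interface text tells. Its arguments: {"type":"object","properties":{"targets":{"type":"array","items":{"type":"array"}},"squeeze":{"type":"number"}},"required":["targets"]}

```bash
mkdir -p pics; cat > h.py <<'E'
import numpy as np, cv2
from workcell import env
from scipy.spatial.transform import Rotation as R
def rot(): 
    q=env.get_state()['orientation']; return R.from_quat([q[1],q[2],q[3],q[0]]).as_matrix()
def to_tool(d): return (rot().T@np.array(d))*1000
E
python3 - <<'E'
from h import *
s=env.get_state(); print(s['clock'],s['tcp_pos'],rot().round(3).tolist(),s['finger_gap'])
ims=[]
for c in ['top','side']:
    p=env.read_camera(c); ims.append(p['pixels'])
    for n in ['rack','blue_lip','blue_well','yellow_lip','tin_center','blue_face','flux_jar','swage_block','collar','drift','hammer','file_brush']:
        r=env.landmark_of(n,p)
        print(c,n,[(np.round(a['centre'],3).tolist(),round(a['confidence'],2)) for a in r[:2]])
    cv2.imwrite(f'pics/{c}0.png',p['pixels'][:,:,::-1])
E
```

```text
0.0 [ 0.24361079 -0.52026212  0.23041023] [[0.906, 0.424, -0.001], [0.424, -0.906, 0.002], [0.0, -0.002, -1.0]] 0.08540047012941139
top rack [([0.702, -0.027, 0.001], 0.59)]
top blue_lip [([0.637, -0.107, 0.052], 0.68)]
top blue_well [([0.674, -0.097, 0.008], 0.86), ([0.702, -0.023, 0.002], 0.65)]
top yellow_lip [([0.515, 0.016, 0.048], 0.96)]
top tin_center [([0.572, -0.13, 0.027], 0.8)]
top blue_face [([0.635, -0.107, 0.001], 0.52)]
top flux_jar [([0.586, 0.221, 0.002], 0.79), ([0.632, -0.107, -0.0], 0.56)]
top swage_block [([0.662, -0.299, -0.002], 0.71), ([0.635, -0.105, 0.052], 0.22)]
top collar [([0.38, 0.305, 0.007], 0.68)]
top drift [([0.378, -0.305, 0.0], 0.65)]
top hammer [([0.523, 0.482, 0.002], 0.74)]
top file_brush [([0.493, -0.494, 0.002], 0.83)]
side rack [([0.704, -0.024, 0.001], 0.93), ([0.632, -0.11, 0.044], 0.68)]
side blue_lip [([0.635, -0.11, 0.045], 0.96), ([0.522, 0.485, -0.002], 0.75)]
side blue_well [([0.664, -0.295, 0.0], 0.64)]
side yellow_lip [([0.512, 0.013, 0.051], 0.63), ([0.631, -0.107, 0.048], 0.3)]
side tin_center [([0.567, -0.128, 0.023], 0.9)]
side blue_face [([0.635, -0.11, -0.0], 0.59), ([0.664, -0.297, -0.001], 0.38)]
side flux_jar [([0.585, 0.219, 0.002], 0.94)]
side swage_block [([0.663, -0.3, -0.002], 0.57)]
side collar [([0.388, 0.304, -0.0], 0.51), ([0.522, 0.487, -0.001], 0.34)]
side drift [([0.38, -0.305, -0.002], 0.44)]
side hammer [([0.522, 0.488, -0.001], 0.71)]
side file_brush [([0.495, -0.493, 0.002], 0.76)]
```

View pics/top0.png

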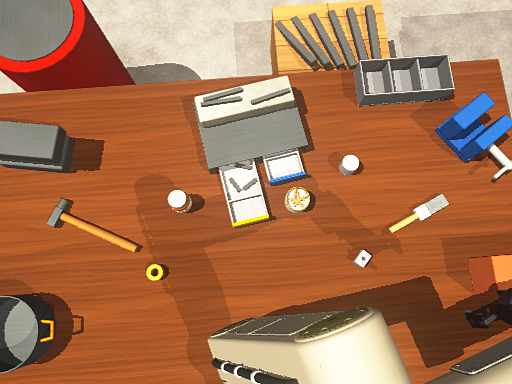

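View pics/side0.png

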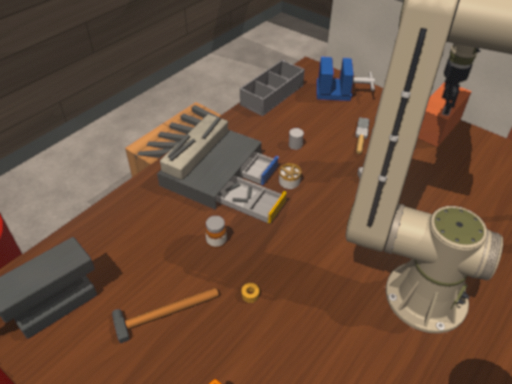

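The top view shows the yellow tray standing out on the left (lip at about 250,222). The blue tray is nearly shut on the right (lip at 288,178), with the tin in front of it at (297,199). The side view agrees. From the landmarks, the rack yaw is about 9.5°.

Call:
move_arm --targets '[[[217,-190,0],[0,0,1.55],1],[[217,-190,0],[0,0,1.55],1],[[217,-190,0],[0,0,1.55],1],[[217,-190,0],[0,0,1.55],1],[[217,-190,0],[0,0,1.55],1]]' --squeeze 20

```text
clock: 1.92
tcp_pos: [0.3602, -0.2542, 0.2316]
orientation: [0.0, 0.996, 0.084, 0.0]
wrist_force: [0.2, -0.2, 0.1]
finger_gap: 0.0003
grip_force: 0.0
```

```bash
cat >> h.py <<'E'
O=np.array([.703,-.025,0]); A=np.radians(9.5)
RW=R.from_euler('z',A).as_matrix()
def rk(p): return (RW.T@(np.array(p)-O)).round(4)      # world -> rack
def wd(p): return RW@np.array(p)+O
def go(p):  # shift in tool mm to a rack point, and turn
    s=env.get_state(); r=rot(); yaw=np.degrees(np.arctan2(r[1,0],r[0,0]))
    print('t',s['clock'],'rack tcp',rk(s['tcp_pos']),'F',np.round(RW.T@np.array(s['wrist_force']),1),'turn',((yaw-np.degrees(A))/10).round(3),'tilt',r[2].round(3),'shift',to_tool(wd(p)-s['tcp_pos']).round(1))
E
python3 -c "
from h import *
go([-.225,.07,.2])"
```

```text
t 1.925 rack tcp [-0.3759 -0.1695  0.2316] F [ 0.1 -0.2  0.1] turn 0.019 tilt [ 0.  0. -1.] shift [ 151.6 -239.    31.6]
```

Call:
move_arm --targets '[[[60,-239,32],[0,0,0],1],[[60,-239,32],[0,0,0],1],[[60,-239,32],[0,0,0],1],[[60,-239,32],[0,0,0],1],[[60,-239,32],[0,0,0],1]]'

```text
clock: 2.55
tcp_pos: [0.3782, -0.0069, 0.199]
orientation: [-0.0, 0.996, 0.088, -0.0]
wrist_force: [-0.2, 0.8, 0.7]
finger_gap: 0.0001
grip_force: 0.0
```

```bash
python3 - <<'E'
from h import *
go([-.225,.07,.03])
p=env.read_camera('wrist'); cv2.imwrite('pics/w1.png',p['pixels'][:,:,::-1])
for n in ['rack','blue_lip','blue_well','yellow_lip','tin_center']:
    print(n,[(rk(a['centre']).tolist(),round(a['confidence'],2)) for a in env.landmark_of(n,p)[:2]])
E
```

```text
t 2.55 rack tcp [-0.3173  0.0714  0.199 ] F [-0.1  0.8  0.7] turn 0.059 tilt [-0.001 -0.001 -1.   ] shift [ 92.4   2.5 168.9]
rack []
blue_lip []
blue_well []
yellow_lip [([-0.1842, 0.0704, 0.0531], 0.96)]
tin_center [([-0.1485, -0.0771, 0.0219], 0.68), ([-0.1818, 0.0686, 0.0491], 0.39)]
```

View pics/w1.png

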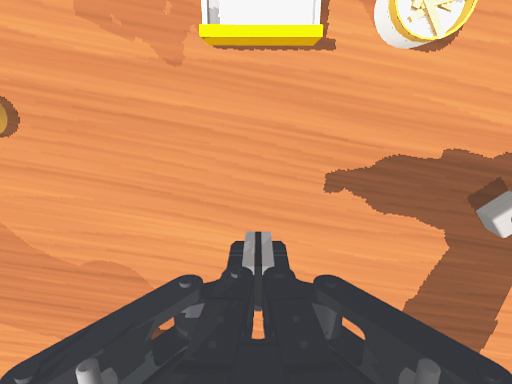

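The wrist view shows the yellow lip level in the picture at about (261,31), directly ahead of the fingers at (258,240). The tin is at upper right (425,10). Next I descend in front of the lip and push.

Call:
move_arm --targets '[[[40,2,60],[0,0,0.05],1],[[70,2,115],[0,0,0.05],1],[[82,2,165],[0,0,0.05],1],[[82,2,169],[0,0,0.05],1],[[82,2,169],[0,0,0.05],1]]'

```text
clock: 3.48
tcp_pos: [0.4601, -0.0005, 0.0308]
orientation: [-0.0, 0.997, 0.078, -0.0]
wrist_force: [0.1, 1.6, -0.2]
finger_gap: 0.0002
grip_force: 0.0
```

Call:
move_arm --targets '[[[25,0,0],[0,0,0],1],[[50,0,0],[0,0,0],1],[[75,0,0],[0,0,0],1],[[95,0,0],[0,0,0],1],[[115,0,0],[0,0,0],1]]'

```text
clock: 4.1
tcp_pos: [0.5738, 0.0185, 0.0333]
orientation: [-0.0, 0.997, 0.079, 0.0]
wrist_force: [-3.6, 1.6, 1.1]
finger_gap: -0.0002
grip_force: 1.9
```

```bash
python3 -c "
from h import *
go([-.091,.07,.03])"
```

```text
t 4.1 rack tcp [-0.1203  0.0642  0.0333] F [-3.3  2.2  1.1] turn -0.046 tilt [ 0.001 -0.    -1.   ] shift [29.2 -6.   3.3]
```

Call:
move_arm --targets '[[[12,0,2],[0,0,0],1],[[20,0,2],[0,0,0],1],[[26,0,2],[0,0,0],1],[[30,0,2],[0,0,0],1],[[32,0,2],[0,0,0],1]]'

```text
clock: 4.72
tcp_pos: [0.5998, 0.0231, 0.0277]
orientation: [0.0, 0.997, 0.079, -0.005]
wrist_force: [-18.1, -4.2, 13.0]
finger_gap: -0.0003
grip_force: 9.3
```

```bash
python3 -c "
from h import *
go([-.091,.07,.03])"
```

```text
t 4.725 rack tcp [-0.0938  0.0645  0.0277] F [-18.5  -1.1  13. ] turn -0.045 tilt [-0.011  0.    -1.   ] shift [ 2.8 -5.6 -2.3]
```

Call:
move_arm --targets '[[[-25,0,0],[0,0,0],1],[[-60,0,0],[0,0,0],1],[[-60,25,0],[0,0,0],1],[[-60,50,0],[0,0,0],1],[[-60,55,0],[0,0,0],1]]'

```text
clock: 5.35
tcp_pos: [0.5561, -0.0414, 0.0288]
orientation: [0.0, 0.997, 0.078, 0.001]
wrist_force: [-1.0, 0.2, 0.1]
finger_gap: -0.0002
grip_force: 0.0
```

```bash
python3 - <<'E'
from h import *
go([-.149,-.005,.025])
for c in ['wrist','top','side']:
  p=env.read_camera(c); cv2.imwrite(f'pics/{c}2.png',p['pixels'][:,:,::-1])
  for n in ['rack','blue_lip','yellow_lip','tin_center']:
    print(c,n,[(rk(a['centre']).tolist(),round(a['confidence'],2)) for a in env.landmark_of(n,p)[:2]])
E
```

```text
t 5.35 rack tcp [-0.1476  0.0081  0.0288] F [-0.9  0.4  0.1] turn -0.053 tilt [ 0.002  0.001 -1.   ] shift [-1.3 13.1  3.8]
wrist rack []
wrist blue_lip [([-0.0827, -0.07, 0.0499], 0.75)]
wrist yellow_lip [([-0.0772, 0.0692, 0.0508], 0.84)]
wrist tin_center [([-0.1494, -0.0752, 0.0207], 0.75)]
top rack [([-0.0015, -0.0007, 0.0035], 0.9)]
top blue_lip [([-0.08, -0.0669, 0.0511], 0.55)]
top yellow_lip [([-0.0767, 0.0728, 0.053], 0.88)]
top tin_center [([-0.1472, -0.0791, 0.0254], 0.6)]
side rack [([-0.0005, 0.0034, 0.0021], 0.62)]
side blue_lip [([-0.0847, -0.0716, 0.0484], 0.95)]
side yellow_lip [([-0.078, 0.0752, 0.0506], 0.94)]
side tin_center [([-0.1505, -0.0783, 0.0222], 0.63)]
```

View pics/wrist2.png

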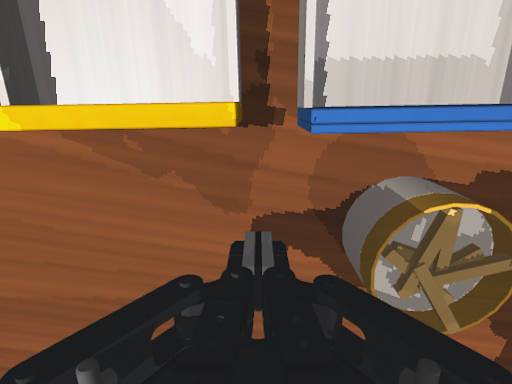

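The wrist view shows the yellow lip at (120,116), level with the blue lip at (405,118), so the yellow tray is home. The tin stands upright to the right of the fingers at (440,250). Now I push it right.

Call:
move_arm --targets '[[[-1,14,5],[0,0,-0.05],1],[[-1,24,6],[0,0,-0.05],1],[[-1,34,6],[0,0,-0.05],1],[[-1,44,6],[0,0,-0.05],1],[[-1,54,6],[0,0,-0.05],1]]'

```text
clock: 6.72
tcp_pos: [0.5625, -0.0941, 0.0222]
orientation: [-0.0, 0.997, 0.083, -0.0]
wrist_force: [-1.0, 0.9, -0.3]
finger_gap: 0.0
grip_force: 0.5
```

Call:
move_arm --targets '[[[0,11,0],[0,0,0],1],[[0,22,0],[0,0,0],1],[[0,33,0],[0,0,0],1],[[0,44,0],[0,0,0],1],[[0,55,0],[0,0,0],1]]'

```text
clock: 7.35
tcp_pos: [0.5717, -0.1484, 0.0223]
orientation: [0.0, 0.997, 0.084, 0.0]
wrist_force: [0.8, 0.5, 0.2]
finger_gap: 0.0
grip_force: 0.5
```

```bash
python3 - <<'E'
from h import *
go([-.15,-.134,.025])
for c in ['wrist','top','side']:
  p=env.read_camera(c)
  for n in ['blue_lip','tin_center']:
    print(c,n,[(rk(a['centre']).tolist(),round(a['confidence'],2)) for a in env.landmark_of(n,p)[:2]])
E
```

```text
t 7.35 rack tcp [-0.1498 -0.1001  0.0223] F [0.9 0.4 0.2] turn 0.008 tilt [ 0.  0. -1.] shift [-0.2 33.9 -2.7]
wrist blue_lip [([-0.0842, -0.0696, 0.0503], 0.74)]
wrist tin_center [([-0.1569, -0.1451, 0.0235], 0.98)]
top blue_lip [([-0.079, -0.0666, 0.0494], 0.72)]
top tin_center [([-0.0764, 0.2637, 0.0005], 0.74)]
side blue_lip [([-0.0824, -0.0687, 0.0463], 0.85)]
side tin_center [([-0.1558, -0.1524, 0.0226], 0.65)]
```

Call:
move_arm --targets '[[[-4,-6,0],[0,0,0],1],[[-8,-3,0],[0,0,0],1],[[-8,8,0],[0,0,0],1],[[-8,18,0],[0,0,0],1],[[-8,26,0],[0,0,0],1]]'

```text
clock: 8.43
tcp_pos: [0.5683, -0.1757, 0.0223]
orientation: [-0.0, 0.997, 0.083, 0.0]
wrist_force: [-0.3, 1.0, 0.4]
finger_gap: -0.0002
grip_force: 0.8
```

Call:
move_arm --targets '[[[0,7,0],[0,0,0],1],[[0,13,0],[0,0,0],1],[[0,17,0],[0,0,0],1],[[0,17,0],[0,0,0],1],[[0,0,0],[0,0,0],1]]'

```text
clock: 9.05
tcp_pos: [0.5684, -0.1752, 0.0223]
orientation: [0.0, 0.997, 0.083, 0.0]
wrist_force: [-0.2, 0.3, -0.4]
finger_gap: -0.0003
grip_force: 0.0
```

```bash
python3 - <<'E'
from h import *
go([-.042,-.07,.09])
for c in ['wrist','top','side']:
  p=env.read_camera(c)
  if c!='top': cv2.imwrite(f'pics/{c}3.png',p['pixels'][:,:,::-1])
  for n in ['blue_lip','blue_well','tin_center','swage_block']:
    print(c,n,[(rk(a['centre']).tolist(),round(a['confidence'],2)) for a in env.landmark_of(n,p)[:2]])
E
```

```text
t 9.05 rack tcp [-0.1576 -0.1259  0.0223] F [-0.1  0.4 -0.4] turn -0.001 tilt [ 0.001  0.001 -1.   ] shift [115.6 -55.9 -67.6]
wrist blue_lip [([-0.0848, -0.0686, 0.0478], 0.64)]
wrist blue_well [([-0.0854, -0.2634, 0.0014], 0.7), ([-0.0365, -0.0674, 0.0094], 0.62)]
wrist tin_center [([-0.1557, -0.1893, 0.0207], 0.74)]
wrist swage_block [([-0.085, -0.2625, 0.0014], 0.97)]
top blue_lip [([-0.0771, -0.0681, 0.0521], 0.74)]
top blue_well [([-0.038, -0.0675, 0.0096], 0.79)]
top tin_center []
top swage_block []
side blue_lip [([-0.0817, -0.0712, 0.0458], 0.98)]
side blue_well [([-0.0414, -0.0691, 0.0092], 0.93)]
side tin_center [([-0.1567, -0.1916, 0.0242], 0.48)]
side swage_block []
```

View pics/wrist3.png

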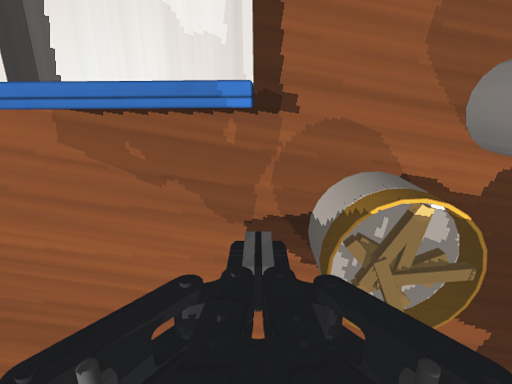

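The tin stands upright at (400,265), about 120 mm right of the blue tray's centre line and clear of the swage block (490,105). The blue lip at (125,95) is still shut. I'll raise, move over the well and enter it.

Call:
move_arm --targets '[[[0,-10,-40],[0,0,0],1],[[0,-25,-78],[0,0,0],1],[[35,-56,-78],[0,0,0],1],[[80,-56,-78],[0,0,0],1],[[114,-56,-78],[0,0,0],1]]'

```text
clock: 10.42
tcp_pos: [0.6728, -0.0998, 0.1007]
orientation: [0.0, 0.996, 0.084, 0.001]
wrist_force: [0.7, -0.9, -0.0]
finger_gap: 0.0001
grip_force: 0.0
```

```bash
python3 - <<'E'
from h import *
go([-.042,-.07,.022])
p=env.read_camera('side')
for n in ['blue_lip','blue_well','tin_center']:
    print(n,[(rk(a['centre']).tolist(),round(a['confidence'],2)) for a in env.landmark_of(n,p)[:2]])
cv2.imwrite('pics/s4.png',cv2.resize(p['pixels'][100:260,160:360,::-1],None,fx=3,fy=3))
E
```

```text
t 10.425 rack tcp [-0.0421 -0.0688  0.1007] F [ 0.5 -1.  -0. ] turn 0.013 tilt [ 0.001  0.001 -1.   ] shift [ 0.1  1.2 78.7]
blue_lip [([-0.0861, -0.0692, 0.043], 0.91), ([-0.2602, 0.3761, -0.002], 0.39)]
blue_well [([-0.0396, -0.0697, 0.0089], 0.94), ([-0.0817, -0.0738, -0.0007], 0.4)]
tin_center [([-0.1585, -0.1916, 0.02], 0.8)]
```

View pics/s4.png

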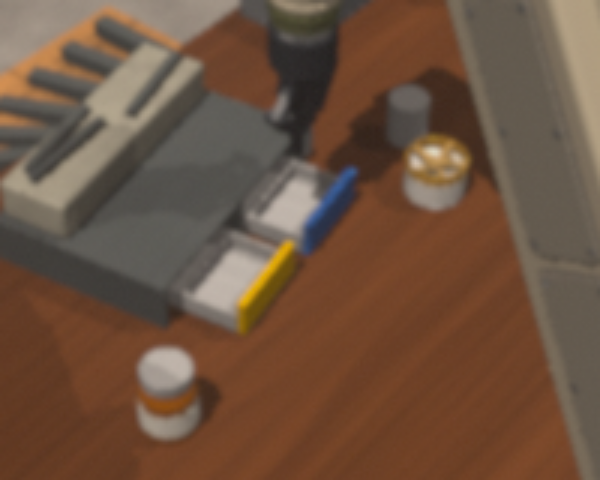

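The side crop shows the fingers above the blue well (finger tips near 300,150), the tin off to the right (437,170) and both trays home. Next I descend and start drawing the tray out.

Call:
move_arm --targets '[[[0,1,40],[0,0,0],1],[[0,1,65],[0,0,0],1],[[0,1,78],[0,0,0],1],[[0,1,78],[0,0,0],1],[[-10,1,78],[0,0,0],1]]'

```text
clock: 11.25
tcp_pos: [0.6623, -0.1035, 0.0236]
orientation: [0.0, 0.996, 0.084, 0.001]
wrist_force: [0.1, -0.9, 0.4]
finger_gap: -0.0
grip_force: 0.0
```

Call:
move_arm --targets '[[[-8,0,0],[0,0,0],1],[[-16,0,0],[0,0,0],1],[[-26,0,0],[0,0,0],1],[[-36,0,0],[0,0,0],1],[[-48,0,0],[0,0,0],1]]'

```text
clock: 11.88
tcp_pos: [0.6142, -0.1116, 0.0229]
orientation: [0.0, 0.997, 0.084, 0.001]
wrist_force: [3.1, 0.0, 2.1]
finger_gap: 0.0003
grip_force: 1.7
```

```bash
python3 -c "
from h import *
go([-.189,-.07,.022])"
```

```text
t 11.875 rack tcp [-0.1019 -0.0707  0.0229] F [ 3.1 -0.5  2.1] turn 0.008 tilt [ 0.002  0.001 -1.   ] shift [-87.1  -0.9   0.8]
```

Call:
move_arm --targets '[[[-12,0,0],[0,0,0],1],[[-24,0,0],[0,0,0],1],[[-36,0,0],[0,0,0],1],[[-48,0,0],[0,0,0],1],[[-60,0,0],[0,0,0],1]]'

```text
clock: 12.5
tcp_pos: [0.5542, -0.1214, 0.0223]
orientation: [0.0, 0.997, 0.083, 0.0]
wrist_force: [4.9, -1.8, 1.2]
finger_gap: 0.0004
grip_force: 1.6
```

Call:
move_arm --targets '[[[-10,0,0],[0,0,0],1],[[-18,0,0],[0,0,0],1],[[-23,0,0],[0,0,0],1],[[-27,0,0],[0,0,0],1],[[-30,0,0],[0,0,0],1]]'

```text
clock: 13.12
tcp_pos: [0.5263, -0.1257, 0.0222]
orientation: [-0.0, 0.996, 0.084, 0.001]
wrist_force: [11.1, 1.4, -6.5]
finger_gap: 0.0001
grip_force: 5.5
```

```bash
python3 - <<'E'
from h import *
go([-.175,-.07,.10])
for c in ['wrist','top','side']:
  p=env.read_camera(c)
  for n in ['blue_lip','yellow_lip','tin_center']:
    print(c,n,[(rk(a['centre']).tolist(),round(a['confidence'],2)) for a in env.landmark_of(n,p)[:2]])
E
```

```text
t 13.125 rack tcp [-0.1909 -0.0702  0.0222] F [11.2 -0.4 -6.5] turn 0.011 tilt [ 0.002 -0.001 -1.   ] shift [ 16.1  -0.2 -77.8]
wrist blue_lip [([-0.2092, -0.0705, 0.0497], 0.65)]
wrist yellow_lip []
wrist tin_center [([-0.1578, -0.1908, 0.0243], 0.58)]
top blue_lip []
top yellow_lip [([-0.0778, 0.0725, 0.0506], 0.91), ([-0.0812, -0.2638, -0.0013], 0.56)]
top tin_center [([-0.1557, -0.1915, 0.0269], 0.51)]
side blue_lip [([-0.2078, -0.0714, 0.0479], 0.63), ([-0.2092, -0.0703, -0.0017], 0.28)]
side yellow_lip [([-0.0745, 0.0735, 0.0484], 0.88), ([-0.1561, -0.1964, 0.0211], 0.28)]
side tin_center [([-0.1552, -0.1916, 0.0253], 0.48)]
```

The tray is at its stop. I back off inside the well, lift clear and check.

Call:
move_arm --targets '[[[12,0,0],[0,0,0],1],[[18,0,-3],[0,0,0],1],[[18,0,-45],[0,0,0],1],[[18,0,-100],[0,0,0],1],[[18,0,-150],[0,0,0],1]]'

```text
clock: 14.35
tcp_pos: [0.5428, -0.1228, 0.1739]
orientation: [-0.0, 0.996, 0.084, -0.001]
wrist_force: [0.3, -0.4, -0.3]
finger_gap: -0.0001
grip_force: 0.0
```

Call:
move_arm --targets '[[[-60,0,-40],[0,0,0],1],[[-110,0,-40],[0,0,0],1],[[-110,0,-40],[0,0,0],1],[[-110,0,-40],[0,0,0],1],[[-110,0,-40],[0,0,0],1]]'

```text
clock: 14.98
tcp_pos: [0.4355, -0.1414, 0.2121]
orientation: [0.0, 0.996, 0.084, -0.0]
wrist_force: [0.6, 0.4, -0.6]
finger_gap: -0.0001
grip_force: 0.0
```

```bash
python3 - <<'E'
from h import *
go([-.175,-.07,.10])
for c in ['wrist','side']:
  p=env.read_camera(c)
  if c=='wrist': cv2.imwrite('pics/w5.png',p['pixels'][:,:,::-1])
  for n in ['blue_lip','yellow_lip','tin_center','blank0']:
    print(c,n,[(rk(a['centre']).tolist(),round(a['confidence'],2)) for a in env.landmark_of(n,p)[:3]])
E
```

```text
t 14.975 rack tcp [-0.2831 -0.0707  0.2121] F [ 0.7  0.3 -0.6] turn 0.012 tilt [-0.  0. -1.] shift [108.1  -0.4 112.1]
wrist blue_lip [([-0.2104, -0.0702, 0.048], 0.82)]
wrist yellow_lip []
wrist tin_center [([-0.1543, -0.1881, 0.0204], 0.76)]
wrist blank0 []
side blue_lip [([-0.2102, -0.0737, -0.0009], 0.75)]
side yellow_lip [([-0.0802, 0.0734, 0.0504], 0.8)]
side tin_center [([-0.1552, -0.1918, 0.0241], 0.96), ([-0.2096, -0.0729, 0.0453], 0.74)]
side blank0 [([-0.0254, -0.0359, 0.0096], 0.62), ([-0.0263, -0.0715, 0.0086], 0.53), ([-0.0265, -0.0984, 0.0095], 0.42)]
```

View pics/w5.png

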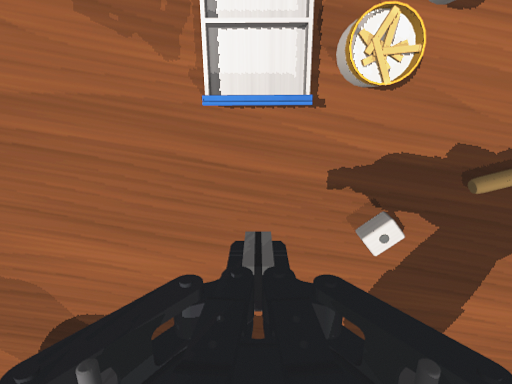

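The picture shows the blue tray fully out (lip at 257,100) and the tin upright beside it (385,45). The hand is clear. The three blanks lie flat in the tray, about 182 mm behind the lip. I'll hand it in.

```bash
python3 -c "
from h import *
print(env.hand_in())"
```

```text
the job is handed in; nothing more can be done
None
```

I handed the job in at about 15 s of the 64 s allowed: by the last camera readings the yellow tray is home, the tin stands upright about 120 mm to the right of the blue tray's centre line, and the blue tray is out at its stop with all three blanks in it; no verdict came back.

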